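# Refit the return spring of a citrus press

### The job

Put the citrus press's return spring back on its guide rod: pick up the standing coil spring, thread it red mark up over the rod, and whenever its coils snag on one of the rod's two notched collars, ease off and twist it a little until it slips past, until its foot sits fully home on the press base. Be gentle: never push or twist hard against the press (keep below about 20 N), leave the jar, the half lemon and the spoon where they are, and let go of the spring at the end.

Things in the scene. Friction and masses are not known exactly. Their poses are not given: they have to be found in the camera images.
- spring: Steel coil compression spring, standing upright on its foot on the table: 62 mm long, 36 mm outside, 28 mm inside diameter, about 60 g. Origin on its axis at the foot (spring uncompressed), z up to its top end. The top 20 mm (z = 42 to 62 mm) are close-wound: grip there, across the 36 mm. A red mark on the top coil lies on its +x side.
- spring_foot (a point): Centre of the spring's lower end. There the wire end is bent inwards as a tang, on the spring's +x side, straight below the red mark: 6 mm wide, z = 1 to 5 mm, pointing at the axis and ending 7.5 mm from it. It is what snags on the collars. Axes as the spring.
- spring_top (a point): Centre of the spring's top end, 62 mm above spring. The spring yields lengthwise: about 1 N to start, then 0.45 N per mm, solid after 18 mm (9 N); the foot moves, the gripped top does not. It does not yield in twist or sideways.
- press: Base of a hand citrus press, fixed: yellow casting 200 mm (x) by 110 mm (y), top face 30 mm above the table. Origin under its centre, z up. A steel guide rod stands upright at x = -45 mm; a steel dish with a low white cone (up to 62 mm above the table) sits at x = +50 mm.
- rod_seat (a point): Foot of the guide rod: on its axis, at the casting's top face, where the spring's foot must sit. Axes as the press. Two brass collars, about 22 mm across and 8 mm tall, sit firmly on the rod, from 50 to 58 mm (upper) and 24 to 32 mm (lower) above this point. Each has one notch in its rim, 9 mm wide, open from top to bottom, that lets the spring's tang pass.
- rod_tip (a point): Top end of the guide rod, 70 mm above rod_seat; the rod is 10 mm thick, tapered over its last 6 mm. Seen from the axis, each collar's notch points somewhere within 0.9 rad (52 degrees) either side of the press's +x (towards the dish), the two independently. Between the collars the spring turns freely.
- jar: Blue closed jar, 60 mm across, 65 mm tall, a bystander. Origin at the centre of its underside.
- lemon: Half lemon, cut face down, 64 mm across, 47 mm tall, a bystander. Origin at the centre of its underside.
- spoon: Wooden spoon lying on the table beyond the press's right side, a bystander. Origin at the centre of its underside.
Things that resemble listed ones, but are neither listed nor needed, are in the scene too. Of the things that look like the press, the largest one is meant.

How it is judged:
By the outcome, as a careful person would: the job done as asked, in the order asked, and still so for the second after the job is handed in, with the robot touching nothing.
It also fails if it takes over 69 s, if anything falls off the work surface, if the arm or the gripper's body presses on something with over 40 N, if the wrist force passes 120 N, or if a joint passes its speed limit or range.

### The arm

A 7-joint arm with a two-finger parallel gripper is mounted at the origin on the work surface. World frame = base frame: x ahead of the robot, y to its left, z up, the work surface at z = 0. Lengths are in m, angles in rad, forces in N, time in s.
With the tool pointing down it reaches from about 0.4 to 0.9 m from the base axis. Payload 5.5 kg.
Tool frame: the origin (TCP) lies at the very end of the fingers, on their centre line; the grasp point (between the pads) lies env.grip_point_offset behind it (env.grip_point_offset is the distance from the TCP to the grasp point, in m); z points along the fingers, y is the line along which they close (so a half turn about z gives the same grasp; the last joint's range is limited). The gripper opens to 92 mm and grips with 3 to 60 N. Pads are 19 mm wide; open, the fingers measure 130 mm over their backs; the gripper's body (75 mm by 190 mm) begins 47 mm behind the grasp point.
Start: joints at [-1.016, 0.501, -0.427, 1.55, 0.221, 1.138, -0.21], TCP at [0.187, 0.623, 0.227] pointing down, gripper open.
Joint ranges: [-2.88, 2.88], [-0.31, 2.03], [-1.54, 1.56], [0.2, 2.42], [-1.41, 4.55], [0.19, 2.02], [-2.57, 2.57]. Speed limits (rad/s): [2.57, 2.57, 3.14, 3.14, 3.14, 3.14, 3.14].

### API

Orientations are given as a unit quaternion [x, y, z, w].
In Python, from workcell import env gives the robot as it stands. Calls block until the motion is done:
- env.move_to(position, orientation): joint-space move of the TCP to a pose.
- env.movel(position, rotation=None, vel=0.15, force_limit=None): straight line of the TCP; rotation=None keeps the orientation; vel is the mean speed in m/s. With force_limit (N) it stops when the force on the tool has changed by that much, and returns True; else False.
- env.move_joints(angles): joint-space move.
- env.set_gripper(opening, grip_force=None): finger opening in m; grip_force is the grip in N (None keeps the last); returns when the fingers have stopped.
- env.wait(seconds).
- env.inverse_kinematics(position, orientation): joint angles nearest the present ones, or None.
- env.camera(name): name is "scene" or "top" or "wrist"; returns (picture, depth): 480x640x3 uint8, red, green, blue; 480x640 float32, m along the optical axis (not along the pixel's ray), 0 where there is no reading.
- env.camera_info(name): a dict with "fx", "fy", "cx", "cy" (pixels), "extrinsics" (4x4, takes a point from world to camera coordinates). Camera axes: x right, y up, looking along -z (the intrinsics and any distortion apply to the point x, -y, -z); pixel columns grow to the right and rows downward; lengths in m; the calibration is good to about 2 mm. The wrist camera is an equidistant fisheye: a pixel r from the principal point sees the ray r / f radians off the axis. A picture is of the moment at which its call begins: read the wrist's pose just before it. camera_info takes no time and is no camera call; for the wrist camera it gives the pose at the moment of the call.
A pose or a line that the arm cannot do raises env.PlanningError and nothing moves.
- env.job_done(): hands the job in; it is judged then, once.
Trained networks look in the newest picture that a camera, given by its name, has taken for a name from the list of things; names that differ only in an ending like _2 or _b are one class to them, and where a whole thing is asked for, a point or a joint stands for the part that bears it (a point fixed in the world has none). Each returns a list of dicts, best first, with "conf" (0 to 1); they miss things now and then, are a little off and sometimes report something else, mostly with a low value. They report only what shows in the picture. A call takes as long as a camera call. They do not tell look-alikes from the thing itself.
- env.look_for(name, camera): "box" ([left, top, right, bottom] in pixels, round what is visible of it).
- env.outline_of(name, camera): "region" (480x640 bool, what is visible of it) and "box" ([left, top, right, bottom] in pixels, round what is visible of it).
- env.mark_of(name, camera): "location" ([row, column] in pixels: a listed point, or the origin of a listed thing).
Readings, each from a call of its own:
- env.current_time(): time.
- env.current_qpos(): joint angles.
- env.current_dq(): joint speeds.
- env.current_tau(): joint torques, N m.
- env.current_tool_pos(): TCP position.
- env.current_eef_rot(): TCP orientation.
- env.current_force(): force on the tool from outside, world axes, zero at the start.
- env.current_wrist_torque(): the same for the moment, N m.
- env.current_gripper_width(): finger opening in m.
- env.current_gripper_force(): force on a finger pad.
Only numpy, scipy, OpenCV 4.12 (cv2) and the standard library are available. Lean on these libraries where they do the work, as an engineer would, in place of code of your own. Each camera call takes 0.05 s, during which the arm holds its last target. There are 200 camera calls.

## Working session

There is one attempt and no reset: what is moved stays moved. The work goes in short steps, each a Python script; the robot and the scene stay as the last script left them, time stands still between calls to the robot, and variables do not carry over. Pictures are saved under pics/ and viewed, at most 10 in all, crops included, and the job is handed in when it is done.

```bash
mkdir -p pics; cat > h.py <<'E'
from workcell import env
import numpy as np, cv2
from scipy.spatial.transform import Rotation as R
def pix2w(cam, px, depth, info=None):
    """px Nx2 (row,col) float -> world, pinhole"""
    i=info or env.camera_info(cam); px=np.atleast_2d(px).astype(float)
    d=np.array(depth,float).reshape(-1)
    x=(px[:,1]-i['cx'])/i['fx']*d; y=(px[:,0]-i['cy'])/i['fy']*d
    P=np.stack([x,-y,-d,np.ones_like(d)],1)
    return (P@np.linalg.inv(i['extrinsics']).T)[:,:3]
def cloud(cam,depth,mask,info=None):
    m=mask&(depth>0); rc=np.argwhere(m)
    return pix2w(cam,rc,depth[m],info)
def ray(cam,px,z):
    i=env.camera_info(cam)
    a=pix2w(cam,px,[.1],i)[0]; b=pix2w(cam,px,[1],i)[0]
    return a+(b-a)*(z-a[2])/(b[2]-a[2])
E
python3 - <<'E'
from h import *
print(env.grip_point_offset, env.current_time())
for c in ['scene','top']:
    p,d=env.camera(c); cv2.imwrite(f'pics/{c}.png',p[:,:,::-1]); np.save(f'{c}_d.npy',d)
    i=env.camera_info(c); print(c,{k:(np.round(v,3).tolist()) for k,v in i.items()})
    for n in ['spring','press','jar','lemon','spoon']:
        for o in env.outline_of(n,c)[:3]:
            w=cloud(c,d,o['region'])
            print(c,n,round(o['conf'],2),np.round(o['box']).tolist(),np.round(np.median(w,0),3),np.round(np.percentile(w,2,axis=0),3),np.round(np.percentile(w,98,axis=0),3))
    for n in ['rod_tip','rod_seat','spring_top']:
        for o in env.mark_of(n,c)[:2]: print(n,round(o['conf'],2),np.round(o['location'],1))
E
```

```text
0.0188 0.0
scene {'fx': 461.525, 'fy': 461.525, 'cx': 327.639, 'cy': 239.373, 'extrinsics': [[0.521, 0.853, -0.021, -0.233], [-0.518, 0.336, 0.787, 0.172], [0.678, -0.4, 0.617, -1.278], [0.0, 0.0, 0.0, 1.0]]}
scene spring 0.92 [396.0, 212.0, 414.0, 239.0] [0.445 0.2   0.033] [ 0.407  0.184 -0.   ] [0.459 0.229 0.062]
scene spring 0.52 [396.0, 232.0, 409.0, 238.0] [0.452 0.19  0.009] [0.43  0.184 0.005] [0.459 0.207 0.012]
scene press 0.8 [317.0, 233.0, 393.0, 273.0] [0.465 0.053 0.022] [ 0.395 -0.005  0.001] [0.527 0.119 0.06 ]
scene press 0.78 [217.0, 273.0, 338.0, 362.0] [ 0.547 -0.166  0.03 ] [ 0.449 -0.237  0.017] [ 0.631 -0.085  0.082]
scene press 0.73 [186.0, 231.0, 260.0, 277.0] [ 0.313 -0.181  0.022] [ 0.237 -0.235  0.001] [ 0.372 -0.123  0.059]
scene jar 0.8 [456.0, 229.0, 490.0, 270.0] [0.606 0.251 0.044] [0.574 0.236 0.004] [0.625 0.286 0.067]
scene jar 0.24 [216.0, 275.0, 339.0, 362.0] [ 0.548 -0.166  0.03 ] [ 0.449 -0.238  0.017] [ 0.632 -0.086  0.079]
scene lemon 0.89 [449.0, 203.0, 474.0, 226.0] [0.479 0.344 0.024] [0.449 0.327 0.003] [0.498 0.372 0.046]
scene spoon 0.
[... 846 characters left out ...]
04] [ 0.625 -0.085  0.065]
top jar 0.56 [189.0, 166.0, 220.0, 197.0] [0.591 0.259 0.065] [0.567 0.237 0.011] [0.619 0.289 0.07 ]
top lemon 0.93 [151.0, 223.0, 180.0, 250.0] [0.466 0.351 0.032] [0.44  0.328 0.008] [0.494 0.382 0.048]
top lemon 0.65 [189.0, 166.0, 224.0, 195.0] [0.591 0.26  0.065] [0.567 0.237 0.011] [0.618 0.289 0.07 ]
top lemon 0.3 [351.0, 172.0, 428.0, 267.0] [ 0.527 -0.158  0.032] [ 0.435 -0.232  0.024] [ 0.622 -0.084  0.066]
top spoon 0.92 [472.0, 151.0, 492.0, 240.0] [ 0.616 -0.372  0.015] [ 0.496 -0.389  0.002] [ 0.685 -0.347  0.023]
rod_tip 0.9 [252.8 302.3]
rod_tip 0.77 [231.1 402.9]
rod_seat 0.85 [253.8 304.2]
rod_seat 0.81 [237.5 399. ]
spring_top 0.47 [250.8 229.1]
```

```bash
python3 - <<'E'
import cv2
s=cv2.imread('pics/scene.png'); t=cv2.imread('pics/top.png')
a=cv2.resize(s[190:370,180:500],(800,450),interpolation=2); cv2.imwrite('pics/s1.png',a)
b=cv2.resize(t[160:290,180:440],(800,400),interpolation=2); cv2.imwrite('pics/t1.png',b)
from h import *
for z in (.1,.03): print(z, ray('top',[231.1,402.9],.1), ray('top',[237.5,399],.03), ray('scene',[273.1,252.4],.1), ray('scene',[303.5,253.6],.03))
print(ray('top',[250.8,229.1],.062),ray('scene',[210.7,402.8],.062))
E
```

```text
0.1 [ 0.48729957 -0.17787128  0.1       ] [ 0.47958962 -0.17952028  0.03      ] [ 0.4852865  -0.17689067  0.1       ] [ 0.48782684 -0.18485044  0.03      ]
0.03 [ 0.48729957 -0.17787128  0.1       ] [ 0.47958962 -0.17952028  0.03      ] [ 0.4852865  -0.17689067  0.1       ] [ 0.48782684 -0.18485044  0.03      ]
[0.43781221 0.19871538 0.062     ] [0.43612983 0.20384245 0.062     ]
```

View pics/s1.png

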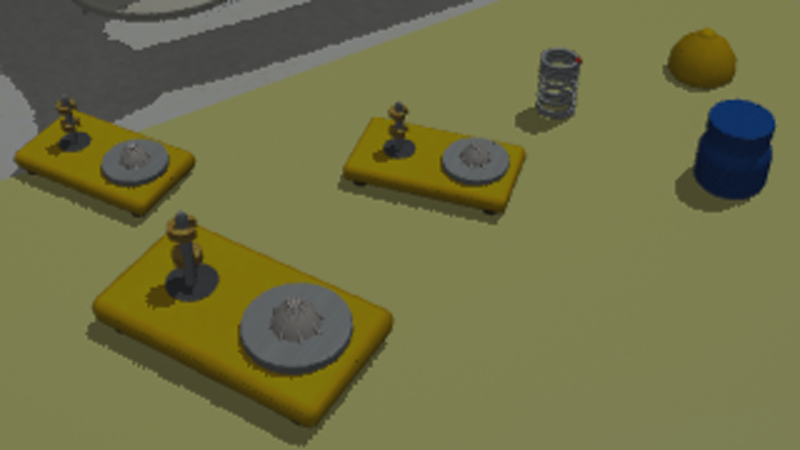

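View pics/t1.png

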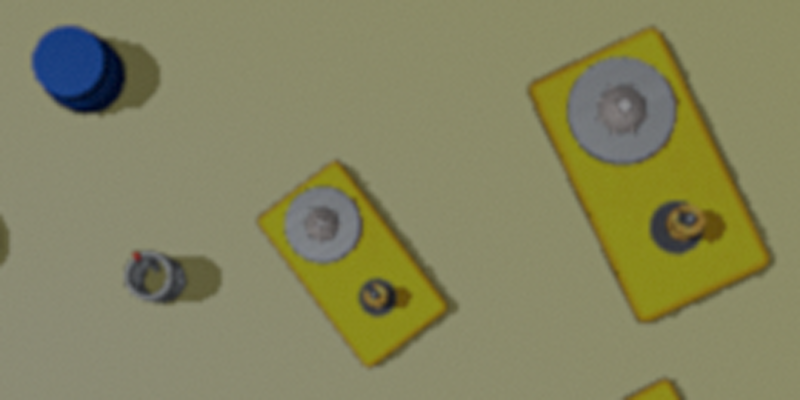

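The scene picture shows the largest press at bottom left (crop 240,310), with its rod at 190,250. Two small look-alike presses are behind it, and the spring is at 558,85 with the red mark on its right. In the top crop the spring is at 155,275 (mark upper left) and the big press's rod is at 685,220. I'll use the wrist camera for a closer look.

```bash
python3 - <<'E'
from h import *
i=env.camera_info('wrist'); print({k:np.round(v,4).tolist() for k,v in i.items()})
q=env.current_eef_rot(); p=env.current_tool_pos(); print(q,p)
T=np.linalg.inv(i['extrinsics']); Rt=R.from_quat(q)
print('cam in tool',Rt.inv().apply(T[:3,3]-p),'look dir in tool',Rt.inv().apply(-T[:3,2]),'cam x',Rt.inv().apply(T[:3,0]))
d=lambda yaw:R.from_euler('ZX',[yaw,np.pi]).as_quat()
for P in ([.437,.201,.2],[.486,-.178,.2]):
  for y in np.radians([-150,-120,-90,-60,-30,0,30,60,90,120,150,180]):
    a=env.inverse_kinematics(P,d(y)); print(P,round(np.degrees(y)),None if a is None else np.round(a,2))
E
```

```text
{'fx': 371.6483, 'fy': 371.6483, 'cx': 315.1267, 'cy': 234.2585, 'extrinsics': [[0.2887, 0.9574, -0.0009, -0.6499], [-0.9262, 0.2791, -0.2534, 0.0315], [-0.2423, 0.074, 0.9674, -0.3905], [0.0, 0.0, 0.0, 1.0]]}
[ 1.45357229e-01  9.89379237e-01  3.96567547e-05 -1.28057057e-05] [0.18695139 0.62254363 0.22677028]
cam in tool [ 0.06770722  0.00034244 -0.15844917] look dir in tool [-0.25340854 -0.00119566  0.96735861] cam x [-1.12994483e-03  9.99998920e-01  9.40003929e-04]
[0.437, 0.201, 0.2] -150 [-0.13  0.22 -0.4   1.99  0.11  0.95  1.51]
[0.437, 0.201, 0.2] -120 [-0.06  0.23 -0.49  1.99  0.13  0.95  2.01]
[0.437, 0.201, 0.2] -90 [ 0.04  0.25 -0.6   1.99  0.17  0.96  2.5 ]
[0.437, 0.201, 0.2] -60 [-1.54  0.54  1.37  2.03 -0.61  1.08 -2.5 ]
[0.437, 0.201, 0.2] -30 [-1.54  0.54  1.37  2.03 -0.61  1.08 -1.98]
[0.437, 0.201, 0.2] 0 [-0.67  0.2   0.2   2.01 -0.05  0.94 -2.01]
[0.437, 0.201, 0.2] 30 [-0.59  0.2   0.12  2.01 -0.03  0.94 -1.51]
[0.437, 0.201, 0.2] 60 [-0.51  0.2   0.03  2.   -0.01  0.94 -1.  ]
[0.437, 0.201, 0.2] 90 [-0.44  0.2  -0.05  2.    0.01  0.94 -0.5 ]
[0.437, 0.201, 0.2]
[... 309 characters left out ...]
65  1.15  2.35]
[0.486, -0.178, 0.2] -90 [-0.69  0.65  1.36  1.95 -0.71  1.15 -2.18]
[0.486, -0.178, 0.2] -60 [-0.59  0.48  1.14  1.95 -0.5   1.04 -1.84]
[0.486, -0.178, 0.2] -30 [-0.44  0.37  0.91  1.94 -0.35  0.99 -1.46]
[0.486, -0.178, 0.2] 0 [-0.21  0.3   0.61  1.94 -0.21  0.97 -1.08]
[0.486, -0.178, 0.2] 30 [-0.18  0.3   0.57  1.94 -0.19  0.96 -0.57]
[0.486, -0.178, 0.2] 60 [-0.15  0.29  0.53  1.93 -0.18  0.96 -0.06]
[0.486, -0.178, 0.2] 90 [-0.07  0.28  0.44  1.93 -0.14  0.96  0.43]
[0.486, -0.178, 0.2] 120 [-0.04  0.28  0.4   1.93 -0.13  0.96  0.94]
[0.486, -0.178, 0.2] 150 [-0.03  0.28  0.39  1.93 -0.13  0.96  1.46]
[0.486, -0.178, 0.2] 180 [ 0.02  0.27  0.32  1.93 -0.1   0.96  1.97]
```

```bash
cat >> h.py <<'E'
CAMT=np.array([.0677,.0003,-.1584]); LOOK=np.array([-.2534,-.0012,.9674])
def down(yaw,tilt=0):  # tilt>0: tool z leans towards -x(tool), camera looks more obliquely
    return R.from_euler('ZX',[yaw,np.pi])*R.from_euler('y',-tilt)
def look_pose(target,yaw,tilt,dist):
    r=down(yaw,tilt); return np.array(target)-r.apply(CAMT+LOOK*dist), r.as_quat()
def fish_ray(px,info,z):
    r,c=px; x=(c-info['cx'])/info['fx']; y=(r-info['cy'])/info['fy']; t=np.hypot(x,y)
    k=np.sin(t)/t if t>1e-9 else 1
    dc=np.array([x*k,-y*k,-np.cos(t)]); T=np.linalg.inv(info['extrinsics'])
    o=T[:3,3]; d=T[:3,:3]@dc; return o+d*(z-o[2])/d[2]
def fish_proj(P,info):
    p=(info['extrinsics']@np.append(P,1))[:3]; x,y,z=p[0],-p[1],-p[2]
    s=np.hypot(x,y); t=np.arctan2(s,z); return np.array([info['cy']+info['fy']*t*y/s, info['cx']+info['fx']*t*x/s])
E
python3 - <<'E'
from h import *
u=np.radians(25)
for n,(tg,yaw,tilt,ds,name,pts) in enumerate([([.486,-.178,.068],u,.45,.23,'rod',['rod_tip','rod_seat']),([.437,.201,.05],np.radians(80),0,.2,'spr',['spring_top','spring'])]):
    p,q=look_pose(tg,yaw,tilt,ds); print(name,p,np.round(env.inverse_kinematics(p,q),2))
    if n==0: env.move_to(p+[0,0,.06],q)
    env.move_to(p,q)
    i=env.camera_info('wrist'); im,d=env.camera('wrist'); cv2.imwrite(f'pics/{name}.png',im[:,:,::-1]); np.savez(f'{name}.npz',d=d,im=im,**i)
    for m in pts:
        for o in env.mark_of(m,'wrist')[:2]: print(m,round(o['conf'],2),o['location'],[fish_ray(o['location'],i,z) for z in (.1,.062,.03,0)])
    print(env.current_time())
E
python3 - <<'E'
import cv2,numpy as np
a=cv2.imread('pics/rod.png');b=cv2.imread('pics/spr.png')
f=lambda m:cv2.resize(m[130:350,210:430],(400,400),interpolation=2)
cv2.imwrite('pics/both.png',np.hstack([f(a),f(b)]))
E
```

```text
rod [ 0.50357381 -0.16977871  0.12981697] [-0.17  0.65  0.41  1.66  0.02  1.24 -0.94]
rod_tip 0.97 [194.1, 4.9] [array([0.46022469, 0.0159139 , 0.1       ]), array([0.41728935, 0.05065203, 0.062     ]), array([0.38113327, 0.07990518, 0.03      ]), array([0.34723695, 0.10733002, 0.        ])]
rod_tip 0.71 [268.3, 325.2] [array([ 0.49000134, -0.1808873 ,  0.1       ]), array([ 0.45502793, -0.19877157,  0.062     ]), array([ 0.42557663, -0.213832  ,  0.03      ]), array([ 0.39796605, -0.22795116,  0.        ])]
rod_seat 0.8 [158.4, 44.0] [array([ 0.49756431, -0.01662912,  0.1       ]), array([0.46461316, 0.00940737, 0.062     ]), array([0.43686482, 0.03133283, 0.03      ]), array([0.41085075, 0.05188796, 0.        ])]
rod_seat 0.74 [348.9, 249.9] [array([ 0.39008469, -0.16892563,  0.1       ]), array([ 0.32839471, -0.18361149,  0.062     ]), array([ 0.27644526, -0.19597852,  0.03      ]), array([ 0.22774264, -0.20757261,  0.        ])]
4.3917
spr [0.43398542 0.18424899 0.08508   ] [-0.52  0.36  0.08  2.11 -0.04  0.66 -0.59]
spring_top 0.59 [235.9, 321.9] [array([0.4433114 , 0.21189908, 0.1       ]), array([0.44225227, 0.20174553, 0.062     ]), array([0.44136037, 0.19319517, 0.03      ]), array([0.44052422, 0.18517921, 0.        ])]
spring_top 0.37 [92.0, 512.6] [array([0.53332286, 0.25911341, 0.1       ]), array([0.55604609, 0.26143458, 0.062     ]), array([0.57518143, 0.26338925, 0.03      ]), array([0.59312082, 0.26522175, 0.        ])]
spring 0.6 [211.2, 322.6] [array([0.4453284 , 0.22177941, 0.1       ]), array([0.4448022 , 0.21423638, 0.062     ]), array([0.44435908, 0.20788436, 0.03      ]), array([0.44394365, 0.20192934, 0.        ])]
5.9
```

View pics/both.png

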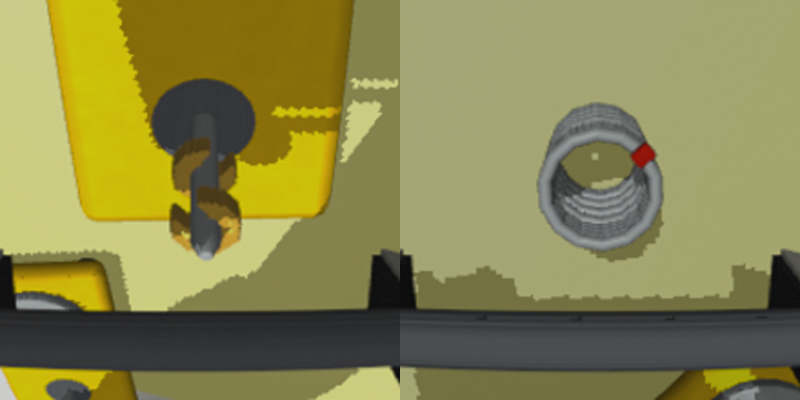

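The left half shows the big press's rod tip at crop 205,253. The collars are at about y=215 (upper) and y=165 (lower), both broken on the upper left. The right half shows the spring's top ring centred at about 601,189 with the red mark at 644,156. Next I'll rectify the collars and fit the spring ring.

```bash
cat > an.py <<'E'
from h import *
def load(n):
    f=np.load(n+'.npz'); return f['im'],f['d'],{k:f[k] for k in ('fx','fy','cx','cy','extrinsics')}
def ortho(im,info,c,z,half=.02,N=380,yaw=0):
    g=np.linspace(-half,half,N); X,Y=np.meshgrid(g,-g)
    P=np.stack([c[0]+X*np.cos(yaw)-Y*np.sin(yaw),c[1]+X*np.sin(yaw)+Y*np.cos(yaw),np.full_like(X,z),np.ones_like(X)],-1)
    p=P@np.asarray(info['extrinsics']).T; x,y,zz=p[...,0],-p[...,1],-p[...,2]; s=np.hypot(x,y); t=np.arctan2(s,zz)/s
    return cv2.remap(im,(info['cx']+info['fx']*t*x).astype(np.float32),(info['cy']+info['fy']*t*y).astype(np.float32),cv2.INTER_CUBIC)
E
python3 - <<'E'
from an import *
im,d,i=load('spr')
hsv=cv2.cvtColor(im,cv2.COLOR_RGB2HSV)
red=(((hsv[...,0]<6)|(hsv[...,0]>174))&(hsv[...,1]>170)&(hsv[...,2]>80)); red[:180]=0;red[300:]=0;red[:,:280]=0;red[:,370:]=0
m=np.argwhere(red).mean(0); mk=fish_ray(m,i,.06); print('mark',m,mk,red.sum())
C=[]
T=np.linalg.inv(i['extrinsics'])
for r in range(180,290):
    for c in range(280,370):
        if d[r,c]>0:
            x=(c-i['cx'])/i['fx'];y=(r-i['cy'])/i['fy'];t=np.hypot(x,y);k=np.tan(t)/t
            C.append((T@[x*k*d[r,c],-y*k*d[r,c],-d[r,c],1])[:3])
C=np.array(C); top=C[(C[:,2]>.0575)&(C[:,2]<.068)]; print(len(top), C[:,2].max())
A=np.c_[2*top[:,:2],np.ones(len(top))]; s=np.linalg.lstsq(A,(top[:,:2]**2).sum(1),rcond=None)[0]; print('ring ctr',s[:2],np.sqrt(s[2]+s[:2]@s[:2]))
print('minmax ctr',(top[:,:2].min(0)+top[:,:2].max(0))/2,np.ptp(top[:,:2],axis=0))
v=mk[:2]-s[:2]; print('mark yaw deg',np.degrees(np.arctan2(v[1],v[0])),np.hypot(*v))
im,d,i=load('rod')
dd=d[130:350,210:430]; 
c=(.489,-.180); u=np.radians(25)
o=[ortho(im,i,c,.03+z,yaw=u) for z in (.058,.032)]
# press yaw from top picture dish/rod_seat
for a in o: cv2.circle(a,(190,190),2,(0,0,255),-1); cv2.circle(a,(190,190),int(11*9.5),(0,255,0),1)
cv2.imwrite('pics/ortho.png',np.hstack(o)[:,:,::-1])
t=cv2.imread('pics/top.png')
lab=cv2.cvtColor(t,cv2.COLOR_BGR2HSV); y=((lab[...,0]>20)&(lab[...,0]<32)&(lab[...,1]>200)).astype(np.uint8); y[:,:345]=0; y[275:]=0
cs=max(cv2.findContours(y,0,2)[0],key=cv2.contourArea); bx=cv2.boxPoints(cv2.minAreaRect(cs)); w=np.array([ray('top',b[::-1],.03) for b in bx]); print(w); e=[w[(k+1)%4]-w[k] for k in range(4)]; print([(np.degrees(np.arctan2(a[1],a[0])),np.hypot(*a[:2])) for a in e],'ctr',w.mean(0))
E
```

```text
mark [215.15306122 343.42857143] [0.45480545 0.20997809 0.06      ] 98
1491 0.06406003315842626
ring ctr [0.44119475 0.20230648] 0.015746685353631475
minmax ctr [0.4410023 0.2018268] [0.03536461 0.03573643]
mark yaw deg 29.40757105668072 0.015623851811319747
[[ 0.59032269 -0.06907269  0.03      ]
 [ 0.63912469 -0.16406199  0.03      ]
 [ 0.46434153 -0.24970516  0.03      ]
 [ 0.41660577 -0.1558352   0.03      ]]
[(np.float64(-62.80757303316197), np.float64(0.10679233132099879)), (np.float64(-153.89530092824324), np.float64(0.19463788482408464)), (np.float64(116.95473400848373), np.float64(0.10531035287059207)), (np.float64(26.539728395802797), np.float64(0.19417852923811177))] ctr [ 0.52759867 -0.15966876  0.03      ]
```

View pics/ortho.png

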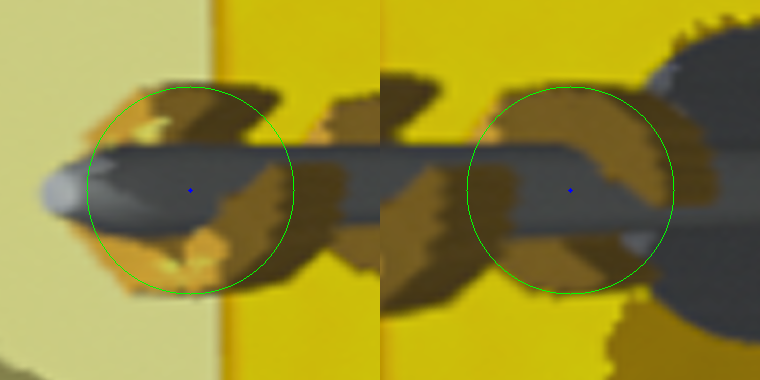

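The rectified collars show the upper notch at roughly +45° relative to 25°, and the lower one at about -20°. I'll fit both by rendering the model.

```bash
cat > fit.py <<'E'
from an import *
from scipy.optimize import minimize
im,d,i=load('rod')
hsv=cv2.cvtColor(im,cv2.COLOR_RGB2HSV).astype(int); r0,r1,c0,c1=195,290,285,365
H,S,V=[hsv[r0:r1,c0:c1,k] for k in range(3)]
brass=((H>8)&(H<26)&(S>110)&(S<225)); print(np.percentile(S[brass],[5,50,95]),brass.sum())
E_=np.asarray(i['extrinsics'])
g=np.linspace(-.0112,.0112,75); X,Y=np.meshgrid(g,g); RR=np.hypot(X,Y)
def collar(phi,z0,z1):
    rot=X*np.cos(phi)+Y*np.sin(phi); per=-X*np.sin(phi)+Y*np.cos(phi)
    ok=(RR<.011)&(RR>.004)&~((rot>0)&(abs(per)<.0045))
    return np.concatenate([np.c_[X[ok],Y[ok],np.full(ok.sum(),z)] for z in np.linspace(z0,z1,12)])
th=np.linspace(0,2*np.pi,50)
rod=np.concatenate([np.c_[.005*np.cos(th),.005*np.sin(th),np.full(50,z)] for z in np.linspace(0,.064,120)]+[np.c_[.0035*np.cos(th),.0035*np.sin(th),np.full(50,z)] for z in np.linspace(.064,.07,12)])
def render(cx,cy,p1,p2):
    P=np.concatenate([rod,collar(p1,.05,.058),collar(p2,.024,.032)]); lab=np.r_[np.zeros(len(rod)),np.ones(len(P)-len(rod))]
    p=np.c_[P+[cx,cy,.03],np.ones(len(P))]@E_.T; x,y,z=p[:,0],-p[:,1],-p[:,2]; s=np.hypot(x,y); t=np.arctan2(s,z)/s
    c=np.round(i['cx']+i['fx']*t*x).astype(int)-c0; r=np.round(i['cy']+i['fy']*t*y).astype(int)-r0
    ok=(r>=0)&(r<r1-r0)&(c>=0)&(c<c1-c0); o=np.argsort(-z[ok]); m=np.zeros((r1-r0,c1-c0)); m[r[ok][o],c[ok][o]]=lab[ok][o]; return m>0
def cost(v): m=render(*v); return 1-(m&brass).sum()/(m|brass).sum()
best=None
for cx in np.arange(.485,.4925,.0015):
  for cy in np.arange(-.183,-.1755,.0015):
    for p1,p2 in [(1.2,.05)]:
      v=(cost((cx,cy,p1,p2)),cx,cy,p1,p2); best=min(best or v,v)
v=list(best[1:])
for it in range(3):
    for k,rg in ((2,np.arange(-.5,1.5,.04)),(3,np.arange(-.5,1.5,.04)),(0,v[0]+np.arange(-.002,.0021,.0004)),(1,v[1]+np.arange(-.002,.0021,.0004))):
        cs=[cost(v[:k]+[a]+v[k+1:]) for a in rg]; v[k]=float(rg[int(np.argmin(cs))])
        if it==2 and k>1: o=np.argsort(cs)[:6]; print(k,np.round(rg[o],2),np.round(np.array(cs)[o],3))
print(v,cost(v),'deg',np.degrees(v[2:]))
m=render(*v); a=im[r0:r1,c0:c1].copy(); b=a.copy(); b[m]=[255,0,255]; e=a.copy(); e[brass]=[0,255,255]
cv2.imwrite('pics/fit.png',cv2.resize(np.hstack([a,b,e]),(792,314),interpolation=0)[:,:,::-1])
E
python3 fit.py
```

```text
[132. 178. 191.] 1275
2 [1.14 1.1  1.06 1.18 1.22 1.02] [0.185 0.187 0.188 0.192 0.198 0.198]
3 [-0.14 -0.1  -0.18 -0.22 -0.26 -0.06] [0.182 0.185 0.186 0.19  0.194 0.196]
[0.4873, -0.18069999999999997, 1.1399999999999992, -0.14000000000000018] 0.1824561403508772 deg [65.31718864 -8.02140913]
```

View pics/fit.png

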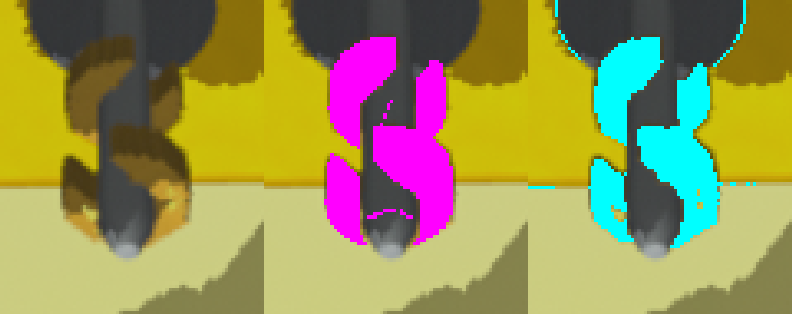

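The fit matches the picture: upper notch at 65° world, lower at -8°, and the rod at (0.487,-0.181). I'll grasp the spring with a squeeze in each of two crossed directions to centre it, then take another look at the rod.

```bash
python3 - <<'E'
from h import *
rad=np.radians
S=np.array([.4411,.2020]); Z=.0332
qa,qb=down(rad(140)).as_quat(),down(rad(50)).as_quat()
env.set_gripper(.062,5)
env.move_to([*S,.14],qa); env.movel([*S,Z],vel=.12,force_limit=8)
env.set_gripper(.030,5); print('w1',env.current_gripper_width()); env.set_gripper(.062)
env.movel([*S,.11],vel=.2); env.movel([*S,.11],qb); 
env.movel([*S,Z],vel=.12,force_limit=8)
env.set_gripper(.030,40); print('w2',env.current_gripper_width(),env.current_gripper_force(),env.current_tool_pos(),env.current_time())
im,d=env.camera('wrist'); cv2.imwrite('pics/grip.png',im[:,:,::-1])
f0=env.current_force(); env.movel([*S,.20],vel=.15); print(env.current_force()-f0,env.current_gripper_width())
yaw=rad(85); r=down(yaw); rod=np.array([.4873,-.1807,.1])
p=rod-r.apply([.03,0,0]); p[2]=.193
env.move_to(p,r.as_quat())
i=env.camera_info('wrist'); im,d=env.camera('wrist'); cv2.imwrite('pics/rod2.png',im[:,:,::-1]); np.savez('rod2.npz',d=d,im=im,**i)
print('expect',fish_proj(rod,i))
for o in env.mark_of('rod_tip','wrist')[:3]: print(o['conf'],o['location'],fish_ray(o['location'],i,.1))
print(env.current_time())
E
python3 - <<'E'
import cv2,numpy as np
a=cv2.imread('pics/grip.png');b=cv2.imread('pics/rod2.png')
cv2.imwrite('pics/g2.png',np.hstack([cv2.resize(a[130:430,170:470],(400,400)),cv2.resize(b[130:430,170:470],(400,400))]))
E
```

```text
w1 0.036117029256289214
w2 0.03536080358804127 40.000097769952845 [0.44132973 0.20216842 0.03340567] 13.2833
[ 0.50258107 -0.91907816 -1.76476773] 0.035083665360131154
expect [196.73817584 314.76865177]
0.96 [194.3, 315.3] [ 0.48780812 -0.17905159  0.1       ]
0.79 [229.4, 76.9] [ 0.2932685  -0.18627834  0.1       ]
16.225
```

View pics/g2.png

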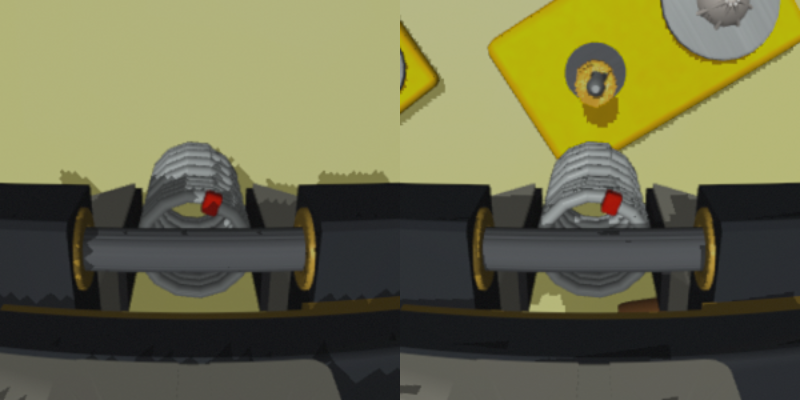

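The right half shows the spring held upright with its mark at 610,203, about 19° to the right of tool x as planned. The rod tip is at 597,83, with the upper notch clear. Threading now, with low force limits.

```bash
cat >> h.py <<'E'
OFF=np.radians(20); SEAT=.03; G=.0332
ROD=np.array([.4876,-.1798])
def pose(rel,mark_deg,xy=None): # foot height over seat, mark yaw
    return [*(ROD if xy is None else xy),SEAT+rel+G], down(np.radians(mark_deg)+OFF).as_quat()
def go(rel,mark,vel=.03,fl=4,xy=None):
    p,q=pose(rel,mark,xy); s=env.movel(p,q,vel=vel,force_limit=fl)
    print('rel %.4f mark %.0f stop %s F %s T %s t %.1f'%(env.current_tool_pos()[2]-SEAT-G,mark,s,np.round(env.current_force(),2),np.round(env.current_wrist_torque(),3),env.current_time())); return s
E
python3 - <<'E'
from h import *
go(.085,65,vel=.15,fl=None)
s=go(.062,65) 
if not s: s=go(.038,65,vel=.02)
E
```

```text
rel 0.0851 mark 65 stop False F [-0.37 -0.43  0.23] T [-0.116  0.006  0.052] t 16.7
rel 0.0621 mark 65 stop False F [ 0.11 -0.15 -0.48] T [-0.136  0.042 -0.011] t 17.7
rel 0.0381 mark 65 stop False F [-0.33 -0.54 -0.07] T [-0.093  0.037  0.051] t 19.0
```

```bash
python3 - <<'E'
from h import *
for m in (40,15,-8): s=go(.038,m,fl=4)
s=go(.020,-8,vel=.02)
if not s: s=go(.003,-8,vel=.02)
E
```

```text
rel 0.0381 mark 40 stop False F [-0.1  -0.18 -0.6 ] T [-0.108  0.109 -0.012] t 19.6
rel 0.0380 mark 15 stop False F [-0.02 -0.63 -0.28] T [-0.058  0.148  0.033] t 20.2
rel 0.0380 mark -8 stop False F [ 0.28  0.17 -1.28] T [-0.059  0.201 -0.054] t 20.7
rel 0.0201 mark -8 stop False F [-0.25 -0.87 -0.63] T [-0.077  0.218 -0.003] t 21.8
rel 0.0031 mark -8 stop False F [-0.88  0.39 -1.45] T [-0.031  0.116  0.008] t 22.8
```

```bash
python3 - <<'E'
from h import *
for r in (.001,-.001,-.003,-.005):
    go(r,-8,vel=.01,fl=8); f=[env.current_force()[2] for _ in range(1)]
    env.wait(.1)
go(-.001,-8,vel=.01,fl=8)
im,d=env.camera('scene'); cv2.imwrite('pics/home.png',cv2.resize(im[240:340,190:350],(800,500),interpolation=2)[:,:,::-1])
E
```

```text
rel 0.0009 mark -8 stop False F [-0.33 -0.48 -0.29] T [-0.036  0.157  0.038] t 23.1
rel -0.0009 mark -8 stop False F [-0.47  0.38  2.23] T [-0.014  0.189  0.04 ] t 23.6
rel -0.0029 mark -8 stop False F [-0.2  -0.41  3.28] T [-0.056  0.172  0.011] t 24.0
rel -0.0049 mark -8 stop False F [0.12 0.35 4.13] T [-0.034  0.193  0.034] t 24.5
rel -0.0011 mark -8 stop False F [ 1.21 -0.52  1.08] T [-0.212 -0.031  0.001] t 25.1
```

View pics/home.png

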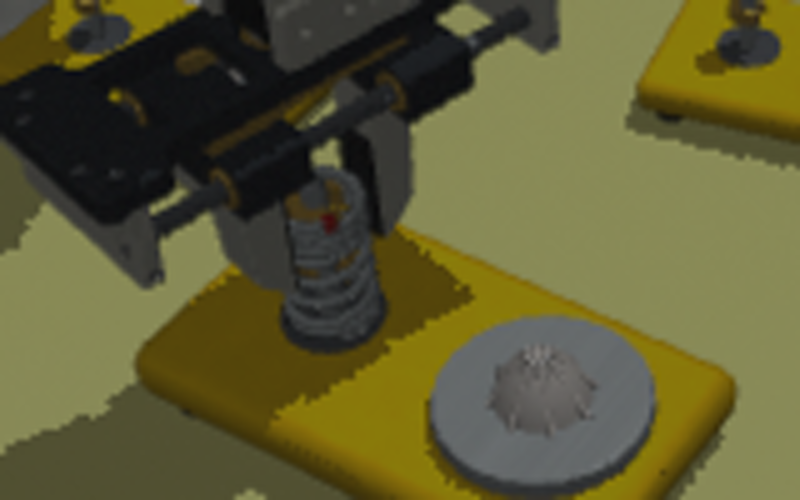

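The force rises right at foot height 0, and the picture shows the spring's foot at 335,330 on the seat with the rod tip sticking out of its top. Now release, retract and check.

```bash
python3 - <<'E'
from h import *
env.set_gripper(.056,5); p=env.current_tool_pos()
env.movel([p[0],p[1],.14],vel=.06); env.movel([p[0],p[1],.22],vel=.15)
env.move_to([.40,.05,.28],env.current_eef_rot())
im,d=env.camera('scene'); cv2.imwrite('pics/fin.png',cv2.resize(im[190:370,180:500],(800,450),interpolation=2)[:,:,::-1])
for o in env.outline_of('spring','scene')[:1]:
    w=cloud('scene',d,o['region']); print(np.round(np.percentile(w,[3,97],axis=0),3))
print(env.current_time(),env.current_force())
E
```

```text
[[ 0.472 -0.196  0.03 ]
 [ 0.505 -0.164  0.091]]
28.975 [-0.15162023 -0.21782821 -0.70826764]
```

View pics/fin.png

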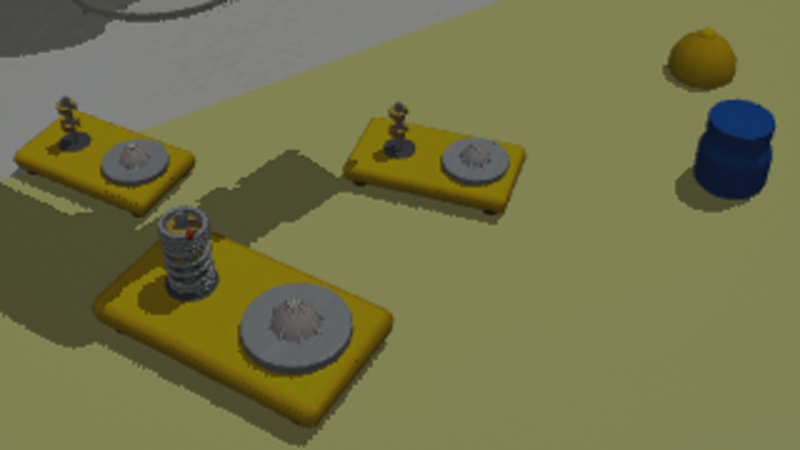

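The spring stands on the rod at 188,255, red mark up, spanning z = 0.03 to 0.09. The jar and lemon have not moved, and the arm is clear.

```bash
python3 -c "
from workcell import env
print(env.job_done())"
```

```text
the job is handed in; nothing more can be done
None
```

The spring is on the guide rod, red mark up, with its foot home on the press base and released; it never snagged, the measured push stayed near 4 N, the job was handed in after about 29 s, and the jar and lemon are where they were (the arm never went near the spoon, which I didn't re-check).

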